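# Clamp the friction sled in the ratchet bench clamp and keep hold of the trigger

## Task

Pick the friction sled up by its knob, set it flat and square on the clamp's base plate before the low fixed jaw, a plain side to the jaw and the hook out sideways, and let go. Pump the trigger (squeeze it towards the fixed handle, let it spring back) until the sprung pad presses the sled against the fixed jaw and is pushed in about half way; move the jaw only with the trigger, and never drive the pad right home, which would crush the sled's foam. Finish still holding that last squeeze of the trigger, the sled gripped, other things left alone.

Things in the scene. Friction and masses are not known exactly. Their poses are not given: they have to be found in the camera images.
- clamp: Bench clamp, bolted down: aluminium plate 90 (x) x 260 (y) x 8 mm. Origin: centre of its underside, on the worktop; y runs from the trigger end to the fixed jaw, whose flat inner face is at y = +105 mm; z up. Grey ratchet housing, 34 mm wide and 52 mm high, at y = -45 to -120 mm; a toothed rod, 26 mm high, runs through it, out to y = -175 mm. The rod can only advance (+y): no release.
- seat (a point): Point on the plate's top (8 mm above the worktop), on the centre line, 32 mm from the fixed jaw: here the middle of the sled's underside (under its knob) lies when the sled touches the jaw. Set the sled here or up to about 10 mm towards the trigger; clamping pushes it up to the jaw. Axes as the clamp's.
- sled_knob (a point): Middle of the friction sled's round upright knob (14 mm across, 12 mm high), 18 mm above the sled's underside. The flat sled is 64 x 63 x 12 mm with the knob in its middle, 0.2 kg, 24 mm high in all. Its x axis is normal to the two plain sides to be clamped; a small wire hook sticks out 16 mm at its -y side. Starts left of the clamp, hook away from the robot.
- pad_face (a point): Middle of the front face (40 mm wide, 9 to 19 mm above the worktop) of the sprung steel pad, which faces the fixed jaw, 88 to 110 mm from it at the start. It is carried by the rod's head, a bar 50 mm wide and 28 mm high whose face is 26 mm behind the free pad's face; as the pad gives way its two pins come out behind the head.
- trigger_mid (a point): Middle of the trigger, 92 mm above the worktop: black upright bar 24 mm wide (x), 12 mm thick (y), top at 117 mm, free from 55 mm up. It slides towards the handle (+y) and springs back. Over both backs trigger and handle measure 54 mm released, 44.5 mm fully squeezed; fingers from above can straddle both and close along the clamp's y. Axes as the clamp's.
- handle_mid (a point): Middle of the fixed handle, 92 mm above the worktop: a black upright bar 26 mm wide (x), 12 mm thick (y), 42 mm in front (+y) of the released trigger. The handle does not give: with fingers that close evenly, centre the hand about 5 mm nearer the handle than the middle of the released pair, so that the moving trigger is not checked by the handle.
- trigger_travel (a joint): Trigger travel towards the handle in m: 0 released, 0.0095 fully squeezed. Return spring 3 to 4.5 N, plus up to 15 N with the sled clamped. A squeeze runs free to a tooth (teeth 8 mm apart), then moves the rod one to one; a full squeeze and release gains 8 mm (the first 1 to 9 mm). On release the loaded rod slips back to the last tooth: 1 mm after a full squeeze, up to 8 mm after a part one.
- rod_travel (a joint): Advance of the toothed rod with the head and pad towards the fixed jaw in m, 0 to 0.066; starts between 0 and 0.022 and stays where the ratchet leaves it. With the sled against the fixed jaw the pad touches it at 0.046.
- pad (a joint): How far the sprung pad is pushed back into the rod's head in m: 0 free, 0.010 half way, 0.020 right home. Spring 1.2 N at 0 rising by 0.6 N per mm.
- rod: The steel rod with its teeth, head and sprung pad; not to be touched by the fingers. Its origin is of no use: read rod_travel.
- trigger: The moving trigger as a body, for contact force. Its origin is of no use: see trigger_mid.
- fixed_jaw: The fixed jaw, 60 x 16 x 10 mm steel bar on the base plate; origin at the centre of its underside, 8 mm behind its inner face.
- sled: The friction sled as a body, for contact force and tilt; origin at its underside, 8 mm towards the hook from the knob's axis. x normal to the plain sides, z up.
- grip_plate: Bystander: small dark serrated block 25 x 28 x 8 mm on the worktop. Leave alone.
- allen_key: Bystander: dark L-shaped hex key 29 x 73 x 4 mm on the worktop. Leave alone.
- brass_weight: Bystander: knobbed weight 33 mm across, 50 mm high, beyond the clamp. Leave alone.
- stapler_b: Bystander: stapler 34 x 136 x 46 mm, beyond the clamp. Leave alone.

How it is judged:
By the outcome, as a careful person would: the job done as asked, in the order asked, and still so for the second after the job is handed in, while the arm keeps its last pose, push and grip.
It also fails if it takes over 72 s, if anything falls off the work surface, if the arm or the gripper's body presses on something with over 40 N, if the wrist force passes 120 N, or if a joint passes its speed limit or range.

## Robot

A 6-joint arm with a two-finger parallel gripper is mounted at the origin on a cart in front of the work surface, level with it; the furniture and walls round the work are solid. World frame = base frame: x ahead of the robot, y to its left, z up, the work surface at z = 0. Lengths are in mm, angles in rad, forces in N, time in s.
With the tool pointing down it reaches from about 350 to 875 mm from the base axis. Payload 4.2 kg.
Tool frame: the origin (TCP) lies midway between the tips of the shut fingers; the grasp point (between the pads) lies 19 mm behind it; z points along the fingers, y is the line along which they close (so a half turn about z gives the same grasp; the last joint's range is limited). The gripper opens to 85 mm and grips with 20 to 120 N. Pads are 22 mm wide; open, the fingers measure 114 mm over their backs; the gripper's body (76 mm by 85 mm) begins 54 mm behind the grasp point. The pads swing forward as they close: fully open they stand 13 mm farther back than shut.
Start: joints at [1.504, 0.385, 0.008, 0, -1.194, -0.259], TCP at [200.009, 592.111, 231.312] pointing down, gripper open.
Joint ranges: [-3.14, 3.14], [-1.21, 2.06], [-1.07, 1.41], [-3.16, 2.05], [-2.99, -0.16], [-3.1, 3.1]. Speed limits (rad/s): [2.79, 2.79, 3.14, 3.14, 3.14, 3.14].

## Interface

Orientations are given as a unit quaternion [x, y, z, w].
In Python, from bench import arm gives the robot as it stands. The module is installed in compiled form; this text tells all that it offers.
- The arm moves only by the shell command python3 -m handwheel 'ROWS' [OPENING]. ROWS is JSON, a list of rows, each an object of numbers: "x", "y", "z": the shift along the world's x, y, z each as a share of 20 cm, from -1 to 1; "ax", "ay", "az": the turn, a rotation vector about the world's x, y, z each as a share of 90 degrees, from -1 to 1. In form: [{"x": .., "y": .., "z": .., "ax": .., "ay": .., "az": ..}, ...]. A call has exactly 8 rows; each row shifts and turns the commanded pose from where the row before left it; what a row does not reach is not made up. A row lasts 1/10 s, in which the tool goes at most 50 mm and 8.59 degrees, less where a joint would pass 70% of its speed; a pose out of reach is approached as far as the arm can. A call with a number of a shift or a turn outside -1 to 1 is refused whole. A call with a gripper value outside its range is refused whole. OPENING is the opening, from -1 (shut) to 1 (fully open), set as the call begins (- or left out, the last holds). The fingers move at their own pace and stop on an object; the grip force is fixed at half the most. Time passes only in rows, so rows that do not move let the fingers close, or fill a call up. It gives the time, the measured TCP pose, the force, the opening and the grip force at its end, in the units of the state.
- arm.read_state(): the state, without advancing time (a new reading comes with each control period).
- arm.get_image(name): name is "scene" or "top"; returns the picture (384x512x3 uint8, red, green, blue); there is no depth.
- arm.camera_params(name): a dict with "K" (3x3 intrinsics, pixels), "k1" (the pictures are not rectified: a ray, as slopes to the right and down, at radius r is drawn at 1 + k1 r^2 times it, then the intrinsics apply), "position" and "orientation" of the camera in the world. Camera axes: x right, y down, z forward; pixel columns grow to the right and rows downward; lengths in mm; the calibration is good to about 2 mm. A picture is of the moment at which its call begins. camera_params takes no time and is no camera call.
- arm.job_done(): hands the job in; it is judged then, once.
The state is a dict: "clock": time; "joints": joint angles; "joint_vel": joint speeds; "joint_efforts": joint torques, N m; "position": TCP position; "ee_rot": TCP orientation; "contact_force": force on the tool from outside, world axes, zero at the start; "wrist_torque": the same for the moment, N m; "gripper_width": finger opening in mm; "grasp_force": force on a finger pad.
Only numpy, scipy, OpenCV 4.12 (cv2) and the standard library are available. Lean on these libraries where they do the work, as an engineer would, in place of code of your own. Each camera call takes 0.05 s, during which the arm holds its last target. There are 200 camera calls.

## Working session

There is one attempt and no reset: what is moved stays moved. The work goes in short steps, Python scripts to look and compute and a shell command to move; the robot and the scene stay as the last step left them, time stands still between calls to the robot, and variables do not carry over. Pictures are saved under pics/ and viewed, at most 10 in all, crops included, and the job is handed in when it is done.

```bash
mkdir -p pics; cat > h.py <<'E'
import numpy as np, cv2
from scipy.spatial.transform import Rotation as R
from bench import arm
def ray(name,u,v):
    c=arm.camera_params(name);K=np.array(c["K"]);k=c["k1"]
    d=np.array([(u-K[0,2])/K[0,0],(v-K[1,2])/K[1,1]]);s=d.copy()
    for _ in range(20): s=d/(1+k*(s@s))
    return np.array(c["position"]),R.from_quat(c["orientation"]).apply([s[0],s[1],1])
def onz(name,u,v,z):
    p,d=ray(name,u,v);return p+d*(z-p[2])/d[2]
def proj(name,P):
    c=arm.camera_params(name);K=np.array(c["K"])
    q=R.from_quat(c["orientation"]).inv().apply(np.array(P,float)-c["position"]);s=q[:2]/q[2]
    s=s*(1+c["k1"]*(s@s));return K[0,0]*s[0]+K[0,2],K[1,1]*s[1]+K[1,2]
def snap(name,f):
    im=arm.get_image(name);cv2.imwrite("pics/"+f,cv2.cvtColor(im,cv2.COLOR_RGB2BGR));return im
E
python3 - <<'E'
from h import *
for n in("scene","top"):
    snap(n,n+"0.png");print(arm.camera_params(n))
s=arm.read_state();print(s)
E
```

```text
{'K': array([[419.75864148,   0.        , 251.77676146],
       [  0.        , 419.75864148, 193.96786675],
       [  0.        ,   0.        ,   1.        ]]), 'k1': -0.07103495350793894, 'position': array([166.7685952 , 653.95017566, 966.8683042 ]), 'orientation': array([-0.21998488,  0.90616028, -0.34906392,  0.09292241])}
{'K': array([[389.74741776,   0.        , 256.75792081],
       [  0.        , 389.74741776, 195.70120942],
       [  0.        ,   0.        ,   1.        ]]), 'k1': -0.044598999994097076, 'position': array([ 483.53269682,  -42.61227253, 1210.37830407]), 'orientation': array([ 0.71252123, -0.70109283,  0.01611835, -0.02285909])}
{'clock': 0.1, 'joints': array([ 1.50364215e+00,  3.85488543e-01,  6.76353035e-03, -4.40703460e-04,
       -1.19400133e+00, -2.58609895e-01]), 'joint_vel': array([ 0.00056658, -0.00130172,  0.00110901,  0.00093173, -0.00029365,
        0.00202488]), 'joint_efforts': array([-8.03148178e-04, -3.93323457e+01,  1.88924879e+01,  4.19791594e+00,
       -2.65350121e-03,  7.69161119e-06]), 'position': array([199.82982531, 591.64265024, 230.3251711 ]), 'ee_rot': array([ 9.86750360e-01, -1.62242884e-01, -1.11640506e-04,  9.80167083e-04]), 'contact_force': array([ 0.24423432, -0.6247006 , -0.80652644]), 'wrist_torque': array([-0.00888374, -0.063622  ,  0.05096023]), 'grasp_force': 0.0, 'gripper_width': 85.55503226219538}
```

View pics/scene0.png

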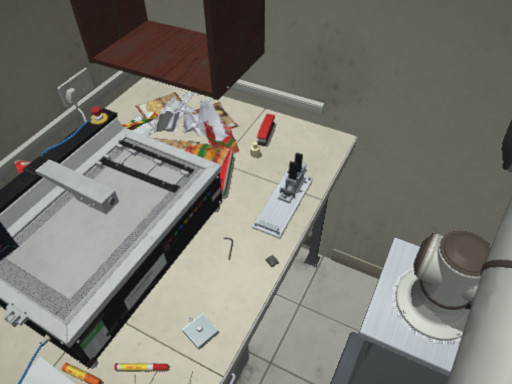

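View pics/top0.png

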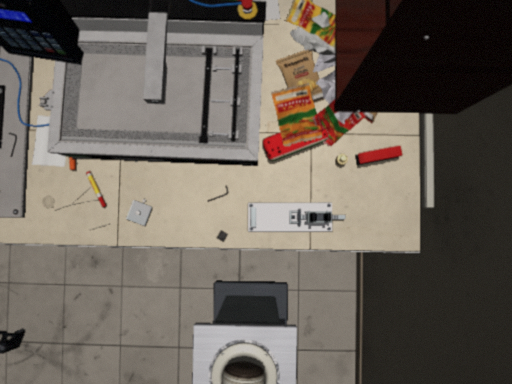

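Scene: sled at about (200,330), knob (199,327); clamp from (268,222) to (305,165). Top: sled about (139,212), clamp from 248 to 343 in u at v≈217. Now closer crops.

```bash
python3 - <<'E'
from h import *
t=cv2.imread("pics/top0.png");s=cv2.imread("pics/scene0.png")
a=cv2.resize(t[190:245,235:360],None,fx=6,fy=6,interpolation=cv2.INTER_CUBIC)
b=cv2.resize(t[190:235,115:165],(300,270),interpolation=cv2.INTER_CUBIC)
c=cv2.resize(s[145:240,245:320],(300,270)) 
c=cv2.resize(s[145:240,245:320],(213,270),interpolation=cv2.INTER_CUBIC)
d=cv2.resize(s[310:355,175:225],(230,207),interpolation=cv2.INTER_CUBIC)
o=np.zeros((600,750,3),np.uint8);o[:330]=a;o[330:600,:300]=b;o[330:600,300:513]=c;o[330:537,515:745]=d
cv2.imwrite("pics/crops0.png",o)
# masks
def rect(im,name,box,lo,z):
    x0,y0,x1,y1=box;g=im[y0:y1,x0:x1].astype(int)
    m=((g[...,0]-g[...,2])>-8)&(g.mean(2)>lo)   # neutral/bluish, not beige
    m=cv2.morphologyEx(m.astype(np.uint8),cv2.MORPH_CLOSE,np.ones((3,3)))
    cs,_=cv2.findContours(m,cv2.RETR_EXTERNAL,cv2.CHAIN_APPROX_NONE);k=max(cs,key=cv2.contourArea)
    r=cv2.minAreaRect(k);p=cv2.boxPoints(r)+[x0,y0]
    P=np.array([onz(name,*q,z) for q in p])
    print(name,cv2.contourArea(k),"ctr",P.mean(0).round(1));print(P.round(1)[:,:2].tolist(),[round(float(np.linalg.norm(P[i]-P[i-1])),1) for i in range(4)])
rect(t,"top",(240,195,345,240),120,8)
rect(t,"top",(120,195,160,232),120,12)
rect(s,"scene",(175,310,225,355),120,12)
E
```

```text
top 1790.0 ctr [ 485.8 -134.1    8. ]
[[526.8, -7.0], [530.9, -260.1], [444.7, -260.7], [440.7, -8.5]] [86.2, 253.1, 86.2, 252.2]
top 348.5 ctr [492.1 333.6  12. ]
[[472.7, 372.8], [532.4, 350.8], [511.3, 294.5], [451.8, 316.6]] [60.0, 63.6, 60.1, 63.4]
scene 644.5 ctr [496.  333.3  12. ]
[[540.7, 351.5], [520.2, 288.1], [450.8, 316.6], [472.4, 377.1]] [72.9, 66.7, 75.0, 64.2]
```

View pics/crops0.png

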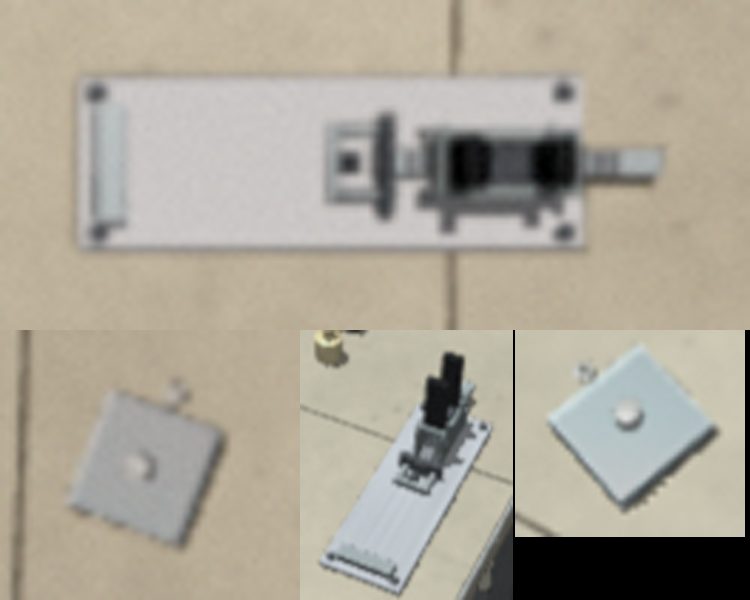

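Crops: sled with knob at top px ≈(138,212.5), hook pointing ahead (+x); clamp's jaw at left (+y world), trigger/handle tops at top px ≈(312,217)/(328,217).

```bash
python3 - <<'E'
from h import *
def T(x,y,ox,oy,s,cx=0,cy=0): return ((x-cx+.5)/s-.5+ox,(y-cy+.5)/s-.5+oy)
t=lambda x,y:T(x,y,235,190,6)
tb=lambda x,y:T(x,y,115,190,6,0,330)
sc=lambda x,y:T(x,y,245,145,2.84,300,330)
sd=lambda x,y:T(x,y,175,310,4.6,515,330)
def tri(a,b):
    p,d=ray("top",*a);q,e=ray("scene",*b);d/=np.linalg.norm(d);e/=np.linalg.norm(e)
    k=np.linalg.lstsq(np.c_[d,-e],q-p,rcond=None)[0];A=p+k[0]*d;B=q+k[1]*e
    return ((A+B)/2).round(1),round(float(np.linalg.norm(A-B)),1)
print("knob",tri(tb(140,467),sd(628,413)),onz("top",*tb(140,467),23),onz("scene",*sd(628,413),23))
print("hook",onz("top",*tb(178,390),5))
for n,p in dict(jl=(79,76),jr=(79,247),tl=(585,75),tr=(585,247)).items(): print(n,onz("top",*t(*p),8).round(1))
for n,p in dict(jl=(320,563),jr=(398,593),tr=(491,425)).items(): print("scene",n,onz("scene",*sc(*p),8).round(1))
print("bolts",[onz("top",*t(*p),9).round(1)[:2].tolist() for p in((96,93),(98,232),(563,93),(563,232))])
print("jaw face",onz("top",*t(126,160),18).round(1))
print("handle",onz("top",*t(470,162),117).round(1),onz("scene",*sc(437,380),117).round(1))
print("trigger",onz("top",*t(553,160),117).round(1),onz("scene",*sc(453,357),117).round(1))
print("padface",onz("top",*t(325,162),19).round(1),"headfront",onz("top",*t(375,162),28).round(1))
E
```

```text
knob (array([491.9, 334.2,  18.1]), 0.0) [491.85341834 332.69793707  23.        ] [490.2057964  335.88421144  23.        ]
hook [532.266822   319.74271265   5.        ]
jl [529.1  -3.1   8. ]
jr [441.4  -4.7   8. ]
tl [ 533.8 -263.4    8. ]
tr [ 445.5 -264.     8. ]
scene jl [ 5.254e+02 -4.000e-01  8.000e+00]
scene jr [438.7  -2.1   8. ]
scene tr [ 444.7 -261.4    8. ]
bolts [[520.5, -12.0], [449.2, -14.3], [524.3, -252.0], [453.1, -252.5]]
jaw face [486.3 -28.1  18. ]
handle [ 487.7 -189.9  117. ] [ 487.5 -192.8  117. ]
trigger [ 489.3 -228.7  117. ] [ 486.7 -232.7  117. ]
padface [ 486.9 -129.4   19. ] headfront [ 487.3 -154.    28. ]
```

```bash
python3 -m handwheel '[{"x":0.1,"y":-0.1,"z":-0.05},{"x":0.15,"y":-0.14,"z":-0.08},{"x":0.2,"y":-0.17,"z":-0.1},{"x":0.2,"y":-0.17,"z":-0.1},{"x":0.2,"y":-0.17,"z":-0.1},{"x":0.2,"y":-0.17,"z":-0.1},{"x":0.2,"y":-0.17,"z":-0.1},{"x":0.2,"y":-0.19,"z":-0.1}]' -0.2
```

```text
invalid input at $[0]: expected keys x, y, z, ax, ay, az
```

```bash
python3 -m handwheel '[{"x":0.1,"y":-0.1,"z":-0.05,"ax":0,"ay":0,"az":0},{"x":0.15,"y":-0.14,"z":-0.08,"ax":0,"ay":0,"az":0},{"x":0.2,"y":-0.17,"z":-0.1,"ax":0,"ay":0,"az":0},{"x":0.2,"y":-0.17,"z":-0.1,"ax":0,"ay":0,"az":0},{"x":0.2,"y":-0.17,"z":-0.1,"ax":0,"ay":0,"az":0},{"x":0.2,"y":-0.17,"z":-0.1,"ax":0,"ay":0,"az":0},{"x":0.2,"y":-0.17,"z":-0.1,"ax":0,"ay":0,"az":0},{"x":0.2,"y":-0.19,"z":-0.1,"ax":0,"ay":0,"az":0}]' -0.2
```

```text
clock: 0.9
position: [463.2, 359.0, 98.2]
ee_rot: [0.987, -0.162, -0.0, 0.0]
contact_force: [1.1, -0.0, -0.1]
gripper_width: 34.2
grasp_force: 0.0
```

```bash
python3 -m handwheel '[{"x":0.006,"y":-0.008,"z":-0.05,"ax":0,"ay":0,"az":0},{"x":0,"y":0,"z":-0.05,"ax":0,"ay":0,"az":0},{"x":0,"y":0,"z":-0.05,"ax":0,"ay":0,"az":0},{"x":0,"y":0,"z":-0.05,"ax":0,"ay":0,"az":0},{"x":0,"y":0,"z":0,"ax":0,"ay":0,"az":0},{"x":0,"y":0,"z":0,"ax":0,"ay":0,"az":0},{"x":0,"y":0,"z":0,"ax":0,"ay":0,"az":0},{"x":0,"y":0,"z":0,"ax":0,"ay":0,"az":0}]'
python3 - <<'E'
from h import *
s=snap("scene","s1.png");t=snap("top","t1.png")
print(arm.read_state()["position"],proj("scene",[491.2,334.2,20]))
a=cv2.resize(s[290:370,150:250],None,fx=4,fy=4,interpolation=cv2.INTER_CUBIC)
b=cv2.resize(t[180:260,90:190],None,fx=4,fy=4,interpolation=cv2.INTER_CUBIC)
cv2.imwrite("pics/c1.png",np.hstack([a,b]))
E
```

```text
clock: 1.7
position: [463.3, 359.4, 59.9]
ee_rot: [0.987, -0.162, 0.0, -0.001]
contact_force: [-0.4, -0.6, -0.2]
gripper_width: 34.1
grasp_force: 0.0
[463.37898941 359.12462395  59.75747901] (np.float64(199.33601012381067), np.float64(327.4231183256553))
```

View pics/c1.png

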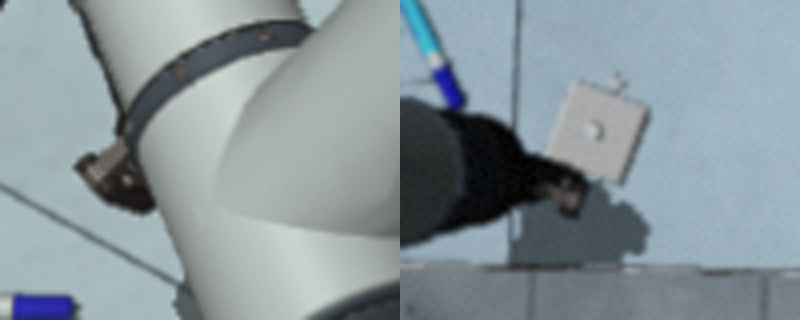

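Rows were trimmed (now 463,359); the sled is untouched, knob still at top px (138,212.4). Finish the shift.

```bash
python3 -m handwheel '[{"x":0.035,"y":-0.03,"z":0,"ax":0,"ay":0,"az":0},{"x":0.035,"y":-0.03,"z":0,"ax":0,"ay":0,"az":0},{"x":0.035,"y":-0.03,"z":0,"ax":0,"ay":0,"az":0},{"x":0.034,"y":-0.03,"z":0,"ax":0,"ay":0,"az":0},{"x":0,"y":0,"z":-0.03,"ax":0,"ay":0,"az":0},{"x":0,"y":0,"z":-0.03,"ax":0,"ay":0,"az":0},{"x":0,"y":0,"z":0,"ax":0,"ay":0,"az":0},{"x":0,"y":0,"z":0,"ax":0,"ay":0,"az":0}]'
python3 - <<'E'
from h import *
t=snap("top","t2.png");p=arm.read_state()["position"]
print(p,proj("top",p),proj("top",[491.2,334.2,24]))
E
```

```text
clock: 2.6
position: [490.8, 334.8, 46.8]
ee_rot: [0.987, -0.162, -0.0, 0.0]
contact_force: [-0.0, 0.1, -0.2]
gripper_width: 33.8
grasp_force: 0.0
[490.91144637 335.05360287  47.10936463] (np.float64(134.62663356278694), np.float64(212.6159501252543)) (np.float64(137.32328672215493), np.float64(212.61741709416296))
```

```bash
python3 -m handwheel '[{"x":0,"y":0,"z":-0.05,"ax":0,"ay":0,"az":0},{"x":0,"y":0,"z":-0.05,"ax":0,"ay":0,"az":0},{"x":0,"y":0,"z":-0.03,"ax":0,"ay":0,"az":0},{"x":0,"y":0,"z":-0.022,"ax":0,"ay":0,"az":0},{"x":0,"y":0,"z":0,"ax":0,"ay":0,"az":0},{"x":0,"y":0,"z":0,"ax":0,"ay":0,"az":0},{"x":0,"y":0,"z":0,"ax":0,"ay":0,"az":0},{"x":0,"y":0,"z":0,"ax":0,"ay":0,"az":0}]' && python3 -m handwheel '[{"x":0,"y":0,"z":0,"ax":0,"ay":0,"az":0},{"x":0,"y":0,"z":0,"ax":0,"ay":0,"az":0},{"x":0,"y":0,"z":0,"ax":0,"ay":0,"az":0},{"x":0,"y":0,"z":0,"ax":0,"ay":0,"az":0},{"x":0,"y":0,"z":0,"ax":0,"ay":0,"az":0},{"x":0,"y":0,"z":0,"ax":0,"ay":0,"az":0},{"x":0,"y":0,"z":0,"ax":0,"ay":0,"az":0},{"x":0,"y":0,"z":0,"ax":0,"ay":0,"az":0}]' -1
```

```text
clock: 3.45
position: [491.3, 335.0, 17.3]
ee_rot: [0.987, -0.162, 0.0, -0.0]
contact_force: [0.8, 0.5, -0.1]
gripper_width: 34.0
grasp_force: 0.0
clock: 4.25
position: [491.2, 335.0, 17.3]
ee_rot: [0.987, -0.162, 0.0, -0.0]
contact_force: [-1.0, 0.1, 5.6]
gripper_width: 9.8
grasp_force: 58.9
```

Width 9.8 rather than 14: the tips catch the knob's rounded top. Reopen, go 3.5 mm lower, close again.

```bash
python3 -m handwheel '[{"x":0,"y":0,"z":0,"ax":0,"ay":0,"az":0},{"x":0,"y":0,"z":0,"ax":0,"ay":0,"az":0},{"x":0,"y":0,"z":0,"ax":0,"ay":0,"az":0},{"x":0,"y":0,"z":-0.01,"ax":0,"ay":0,"az":0},{"x":0,"y":0,"z":-0.008,"ax":0,"ay":0,"az":0},{"x":0,"y":0,"z":0,"ax":0,"ay":0,"az":0},{"x":0,"y":0,"z":0,"ax":0,"ay":0,"az":0},{"x":0,"y":0,"z":0,"ax":0,"ay":0,"az":0}]' -0.3 && python3 -m handwheel '[{"x":0,"y":0,"z":0,"ax":0,"ay":0,"az":0},{"x":0,"y":0,"z":0,"ax":0,"ay":0,"az":0},{"x":0,"y":0,"z":0,"ax":0,"ay":0,"az":0},{"x":0,"y":0,"z":0,"ax":0,"ay":0,"az":0},{"x":0,"y":0,"z":0,"ax":0,"ay":0,"az":0},{"x":0,"y":0,"z":0,"ax":0,"ay":0,"az":0},{"x":0,"y":0,"z":0,"ax":0,"ay":0,"az":0},{"x":0,"y":0,"z":0,"ax":0,"ay":0,"az":0}]' -1
```

```text
clock: 5.05
position: [491.1, 334.9, 13.3]
ee_rot: [0.987, -0.162, 0.0, -0.0]
contact_force: [0.6, 0.2, -0.6]
gripper_width: 29.8
grasp_force: 0.0
clock: 5.85
position: [491.2, 334.9, 13.5]
ee_rot: [0.987, -0.162, 0.0, -0.0]
contact_force: [-2.0, -1.0, 4.4]
gripper_width: 10.3
grasp_force: 58.7
```

```bash
python3 -m handwheel '[{"x":0,"y":0,"z":0.02,"ax":0,"ay":0,"az":0},{"x":0,"y":0,"z":0.03,"ax":0,"ay":0,"az":0},{"x":0,"y":0,"z":0.05,"ax":0,"ay":0,"az":0},{"x":0,"y":0,"z":0.05,"ax":0,"ay":0,"az":0},{"x":0,"y":0,"z":0.05,"ax":0,"ay":0,"az":0},{"x":0,"y":0,"z":0.05,"ax":0,"ay":0,"az":0},{"x":0,"y":0,"z":0.03,"ax":0,"ay":0,"az":0},{"x":0,"y":0,"z":0,"ax":0,"ay":0,"az":0}]'
python3 - <<'E'
from h import *
s=snap("scene","s3.png");t=snap("top","t3.png")
st=arm.read_state();print(st["position"],st["wrist_torque"])
u,v=map(int,proj("top",[491,335,50]))
a=cv2.resize(s[280:380,140:265],None,fx=3.2,fy=3.2,interpolation=cv2.INTER_CUBIC)
b=cv2.resize(t[v-40:v+40,u-40:u+60],None,fx=4,fy=4,interpolation=cv2.INTER_CUBIC)
cv2.imwrite("pics/c3.png",np.hstack([a,b]))
E
```

```text
clock: 6.65
position: [491.6, 335.4, 70.7]
ee_rot: [0.987, -0.162, 0.001, -0.001]
contact_force: [-0.4, 0.2, -1.8]
gripper_width: 10.7
grasp_force: 58.5
[490.91430416 334.72078982  69.27502659] [0.03499944 0.01790856 0.05262096]
```

View pics/c3.png

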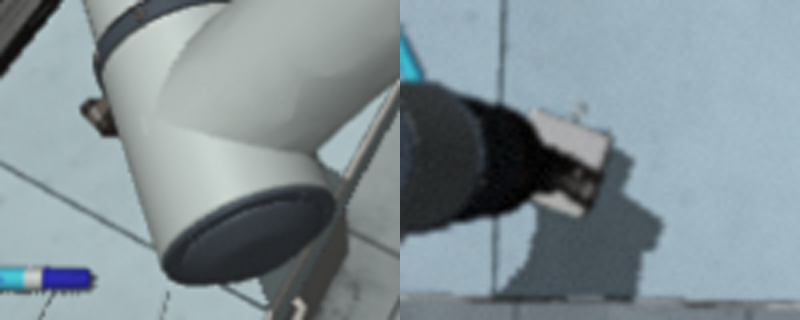

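Sled lifted, load ≈1.8 N, level and held by the knob. Carry it over to above the seat with the +21° turn.

```bash
python3 -m handwheel '[{"x":0,"y":-0.06,"z":0,"ax":0,"ay":0,"az":0},{"x":0,"y":-0.11,"z":0,"ax":0,"ay":0,"az":0.03},{"x":0,"y":-0.13,"z":0,"ax":0,"ay":0,"az":0.03},{"x":0,"y":-0.13,"z":0,"ax":0,"ay":0,"az":0.03},{"x":0,"y":-0.13,"z":0,"ax":0,"ay":0,"az":0.03},{"x":0,"y":-0.13,"z":0,"ax":0,"ay":0,"az":0.03},{"x":0,"y":-0.13,"z":0,"ax":0,"ay":0,"az":0.03},{"x":0,"y":-0.13,"z":0,"ax":0,"ay":0,"az":0.03}]' && python3 -m handwheel '[{"x":0,"y":-0.13,"z":0,"ax":0,"ay":0,"az":0.025},{"x":0,"y":-0.13,"z":0,"ax":0,"ay":0,"az":0},{"x":-0.01,"y":-0.13,"z":0,"ax":0,"ay":0,"az":0},{"x":-0.01,"y":-0.13,"z":0,"ax":0,"ay":0,"az":0},{"x":-0.01,"y":-0.13,"z":0,"ax":0,"ay":0,"az":0},{"x":0,"y":-0.13,"z":0,"ax":0,"ay":0,"az":0},{"x":0,"y":-0.13,"z":0,"ax":0,"ay":0,"az":0},{"x":0,"y":-0.1,"z":0,"ax":0,"ay":0,"az":0}]'
python3 - <<'E'
from h import *
st=arm.read_state();print(st["position"],R.from_quat(st["ee_rot"]).as_matrix()[:,1],st["gripper_width"])
E
```

```text
clock: 7.55
position: [490.3, 142.8, 68.8]
ee_rot: [1.0, 0.003, -0.001, 0.0]
contact_force: [0.1, -0.4, -1.8]
gripper_width: 11.0
grasp_force: 58.6
clock: 8.35
position: [483.9, -59.1, 68.8]
ee_rot: [1.0, 0.021, -0.001, 0.0]
contact_force: [0.2, 0.1, -0.5]
gripper_width: 10.8
grasp_force: 58.6
[483.86130685 -59.1224958   68.83739579] [ 4.21239478e-02 -9.99112370e-01  2.11447647e-04] 10.786523352363508
```

```bash
python3 -m handwheel '[{"x":0.006,"y":-0.015,"z":-0.05,"ax":0,"ay":0,"az":0},{"x":0,"y":-0.015,"z":-0.05,"ax":0,"ay":0,"az":0},{"x":0,"y":0,"z":-0.03,"ax":0,"ay":0,"az":0},{"x":0,"y":0,"z":0,"ax":0,"ay":0,"az":0},{"x":0,"y":0,"z":0,"ax":0,"ay":0,"az":0},{"x":0,"y":0,"z":0,"ax":0,"ay":0,"az":0},{"x":0,"y":0,"z":0,"ax":0,"ay":0,"az":0},{"x":0,"y":0,"z":0,"ax":0,"ay":0,"az":0}]'
python3 - <<'E'
from h import *
s=snap("scene","s4.png");t=snap("top","t4.png")
st=arm.read_state();print(st["position"])
a=cv2.resize(s[145:245,230:330],(400,400),interpolation=cv2.INTER_CUBIC)
b=cv2.resize(t[180:250,240:310],(400,400),interpolation=cv2.INTER_CUBIC)
cv2.imwrite("pics/c4.png",np.hstack([a,b]))
E
```

```text
clock: 9.15
position: [486.5, -62.9, 43.6]
ee_rot: [1.0, 0.022, 0.0, -0.0]
contact_force: [0.5, -0.3, -2.5]
gripper_width: 10.6
grasp_force: 58.6
[486.41659863 -63.04098688  43.50288852]
```

View pics/c4.png

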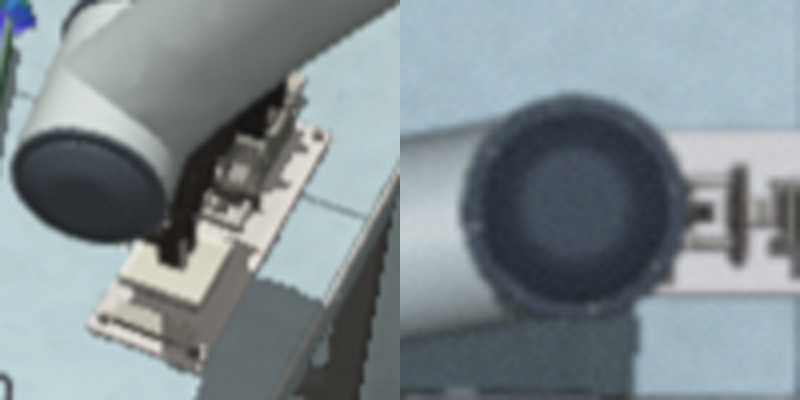

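Scene crop shows the sled held level, edges nearly parallel to the plate/jaw (front edge (118,275)-(205,308)). Shift 3 mm from the jaw and lower.

```bash
python3 -m handwheel '[{"x":-0.005,"y":-0.015,"z":-0.03,"ax":0,"ay":0,"az":0},{"x":0,"y":0,"z":-0.03,"ax":0,"ay":0,"az":0},{"x":0,"y":0,"z":-0.02,"ax":0,"ay":0,"az":0},{"x":0,"y":0,"z":-0.015,"ax":0,"ay":0,"az":0},{"x":0,"y":0,"z":-0.01,"ax":0,"ay":0,"az":0},{"x":0,"y":0,"z":0,"ax":0,"ay":0,"az":0},{"x":0,"y":0,"z":0,"ax":0,"ay":0,"az":0},{"x":0,"y":0,"z":0,"ax":0,"ay":0,"az":0}]'
```

```text
clock: 10.05
position: [485.5, -66.1, 22.4]
ee_rot: [1.0, 0.022, 0.0, -0.0]
contact_force: [-0.1, -0.0, -1.2]
gripper_width: 10.7
grasp_force: 58.7
```

```bash
python3 -m handwheel '[{"x":0,"y":0,"z":-0.003,"ax":0,"ay":0,"az":0},{"x":0,"y":0,"z":-0.003,"ax":0,"ay":0,"az":0},{"x":0,"y":0,"z":-0.001,"ax":0,"ay":0,"az":0},{"x":0,"y":0,"z":0,"ax":0,"ay":0,"az":0},{"x":0,"y":0,"z":0,"ax":0,"ay":0,"az":0},{"x":0,"y":0,"z":0,"ax":0,"ay":0,"az":0},{"x":0,"y":0,"z":0,"ax":0,"ay":0,"az":0},{"x":0,"y":0,"z":0,"ax":0,"ay":0,"az":0}]'
```

```text
clock: 10.85
position: [485.5, -66.1, 21.5]
ee_rot: [1.0, 0.022, 0.0, 0.0]
contact_force: [-1.5, 0.3, 5.5]
gripper_width: 10.7
grasp_force: 59.2
```

Seated (contact 5.5 N). Let go, rise and look.

```bash
python3 -m handwheel '[{"x":0,"y":0,"z":0,"ax":0,"ay":0,"az":0},{"x":0,"y":0,"z":0,"ax":0,"ay":0,"az":0},{"x":0,"y":0,"z":0,"ax":0,"ay":0,"az":0},{"x":0,"y":0,"z":0,"ax":0,"ay":0,"az":0},{"x":0,"y":0,"z":0.02,"ax":0,"ay":0,"az":0},{"x":0,"y":0,"z":0.06,"ax":0,"ay":0,"az":0},{"x":0,"y":0,"z":0.1,"ax":0,"ay":0,"az":0},{"x":0,"y":0,"z":0.12,"ax":0,"ay":0,"az":0}]' -0.3 && python3 -m handwheel '[{"x":0,"y":0,"z":0.12,"ax":0,"ay":0,"az":0},{"x":0,"y":0,"z":0.12,"ax":0,"ay":0,"az":0},{"x":0,"y":0,"z":0.12,"ax":0,"ay":0,"az":0},{"x":0,"y":0,"z":0.12,"ax":0,"ay":0,"az":0},{"x":0,"y":-0.1,"z":0.1,"ax":0,"ay":0,"az":0},{"x":0,"y":-0.12,"z":0,"ax":0,"ay":0,"az":0},{"x":0,"y":-0.12,"z":0,"ax":0,"ay":0,"az":0},{"x":0,"y":-0.12,"z":0,"ax":0,"ay":0,"az":0}]' 1
python3 - <<'E'
from h import *
s=snap("scene","s5.png");t=snap("top","t5.png")
print(arm.read_state()["position"])
a=cv2.resize(s[145:245,230:330],(400,400),interpolation=cv2.INTER_CUBIC)
b=cv2.resize(t[180:250,240:310],(400,400),interpolation=cv2.INTER_CUBIC)
cv2.imwrite("pics/c5.png",np.hstack([a,b]))
E
```

```text
clock: 11.65
position: [484.7, -66.3, 81.1]
ee_rot: [1.0, 0.022, -0.001, 0.0]
contact_force: [0.5, 1.2, -0.1]
gripper_width: 30.1
grasp_force: 0.0
clock: 12.45
position: [485.1, -158.9, 197.4]
ee_rot: [1.0, 0.022, 0.0, -0.0]
contact_force: [0.8, -0.2, -0.7]
gripper_width: 85.5
grasp_force: 0.0
[ 484.98772376 -159.97678478  196.96341441]
```

View pics/c5.png

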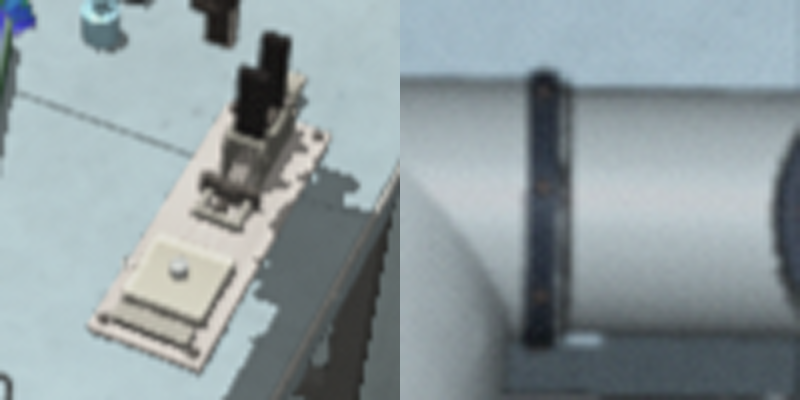

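Sled flat and square before the jaw, knob at crop (179,268), hook out ahead; trigger top at crop (278,33), handle top (255,66).

```bash
python3 - <<'E'
from h import *
T=lambda x,y:((x+.5)/4-.5+230,(y+.5)/4-.5+145)
for n,x,y,z in [("lf",120,291,20),("rf",205,325,20),("rb",240,262,20),("lb",160,235,20),("knob",179,263,32),("trigback",278,31,117),("handback",255,64,117),("jl",88,329,8),("jr",196,372,8),("jawl",108,312,18),("jawr",197,347,18)]:
    print(n,onz("scene",*T(x,y),z).round(1)[:2])
im=cv2.imread("pics/s5.png").max(2)[145:190,280:312]
print(im[:, :][4:34,8:24])
t=cv2.imread("pics/top0.png").max(2)
print(t[214:221,305:336])
for y in(-250,-240,-230,-220,-210,-200,-190,-180): print(y,proj("top",[487.7,y,117]))
E
```

```text
lf [516.3 -33. ]
rf [448.1 -32.6]
rb [450.  -97.5]
lb [514.  -94.6]
knob [485.5 -67.1]
trigback [ 488.4 -240.9]
handback [ 489.2 -199.9]
jl [5.253e+02 3.000e-01]
jr [ 4.396e+02 -3.000e-01]
jawl [515.9 -13.2]
jawr [445.4 -13.6]
[[ 88 112 186 202 200 200 201 201 201 201 201 201 201 202 200 201]
 [ 88 121 186 200 199 199 199 200 201 202 202 201 200 201 200 199]
 [ 87 124 187 200 199 198 198 201 200 201 202 202 204 203 202 201]
 [ 89 139 190 199 199 199 200 185 163 161 163 182 201 205 204 203]
 [ 92 149 191 199 199 200 198 147  86  72  78 121 158 165 180 199]
 [ 90 145 189 200 200 201 185 109  44  39  41  52  72  79 126 188]
 [103 164 196 200 201 200 171  93  31  31  34  34  39  39  86 183]
 [138 186 200 199 200 200 168  92  30  25  25  26  29  29  82 185]
 [179 197 200 199 199 199 156  81  30  22  23  25  22  31  97 187]
 [200 200 199 200 201 199 144  70  27  21  23  22  22  37 112 190]
 [201 202 200 200 203 201 135  62  24  23  24  21  21  44 130 192]
 [202 199 178 179 197 200 127  51  22  22  22  23  18  51 144 193]
 [201 175 123 119 148 157 104  45  24  22  24  23  20  51 146 192]
 [
[... 1898 characters left out ...]
  93  88  91]
 [160 115  88 108  71  30  11  12  29  29  37  63  82  88  91  86  84  83
   72  46  20  20  24  32  33  65 100  94 103 110 111]]
-250 (np.float64(334.3394497988738), np.float64(216.92628987144846))
-240 (np.float64(330.7757948979555), np.float64(216.87102864271392))
-230 (np.float64(327.21111094840074), np.float64(216.81559929978943))
-220 (np.float64(323.64547963828676), np.float64(216.76000326579572))
-210 (np.float64(320.07898256639265), np.float64(216.70424196234293))
-200 (np.float64(316.51170124228133), np.float64(216.64831680953208))
-190 (np.float64(312.94371708638084), np.float64(216.59222922595623))
-180 (np.float64(309.3751114300657), np.float64(216.53598062870208))
```

```bash
python3 -m handwheel '[{"x":0.015,"y":-0.08,"z":0,"ax":0,"ay":0,"az":-0.015},{"x":0,"y":-0.08,"z":0,"ax":0,"ay":0,"az":0},{"x":0,"y":-0.07,"z":0,"ax":0,"ay":0,"az":0},{"x":0,"y":-0.015,"z":0,"ax":0,"ay":0,"az":0},{"x":0,"y":0,"z":-0.1,"ax":0,"ay":0,"az":0},{"x":0,"y":0,"z":-0.1,"ax":0,"ay":0,"az":0},{"x":0,"y":0,"z":0,"ax":0,"ay":0,"az":0},{"x":0,"y":0,"z":0,"ax":0,"ay":0,"az":0}]' 1
python3 - <<'E'
from h import *
s=snap("scene","s6.png")
p=arm.read_state()["position"];print(p)
cv2.imwrite("pics/c6.png",cv2.resize(s[110:240,230:340],None,fx=4.5,fy=4.5,interpolation=cv2.INTER_CUBIC))
E
```

```text
clock: 13.35
position: [488.5, -207.0, 157.2]
ee_rot: [1.0, 0.01, -0.0, 0.0]
contact_force: [0.2, -0.6, -0.0]
gripper_width: 85.5
grasp_force: 0.0
[ 488.98021318 -207.07906769  157.81309261]
```

View pics/c6.png

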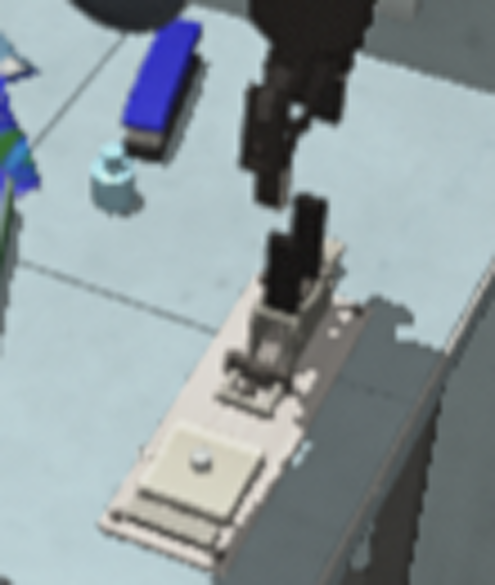

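View: sled as placed, fingers (crop (265,150)) open along the clamp's y above trigger/handle (crop (310,200),(283,240)). Descend astride them.

```bash
python3 -m handwheel '[{"x":-0.003,"y":-0.01,"z":-0.07,"ax":0,"ay":0,"az":0},{"x":0,"y":0,"z":-0.07,"ax":0,"ay":0,"az":0},{"x":0,"y":0,"z":-0.07,"ax":0,"ay":0,"az":0},{"x":0,"y":0,"z":-0.07,"ax":0,"ay":0,"az":0},{"x":0,"y":0,"z":-0.07,"ax":0,"ay":0,"az":0},{"x":0,"y":0,"z":-0.06,"ax":0,"ay":0,"az":0},{"x":0,"y":0,"z":-0.025,"ax":0,"ay":0,"az":0},{"x":0,"y":0,"z":0,"ax":0,"ay":0,"az":0}]' 1
```

```text
clock: 14.2
position: [487.7, -209.1, 69.7]
ee_rot: [1.0, 0.01, -0.0, 0.0]
contact_force: [0.1, -0.6, 0.6]
gripper_width: 85.3
grasp_force: 0.0
```

```bash
Z='{"x":0,"y":0,"z":0,"ax":0,"ay":0,"az":0}'; python3 -m handwheel '[{"x":0,"y":0,"z":0,"ax":0,"ay":0,"az":0},{"x":0,"y":0,"z":0,"ax":0,"ay":0,"az":0},{"x":0,"y":0,"z":0,"ax":0,"ay":0,"az":0},{"x":0,"y":0,"z":0,"ax":0,"ay":0,"az":0},{"x":0,"y":0,"z":0,"ax":0,"ay":0,"az":0},{"x":0,"y":0,"z":0,"ax":0,"ay":0,"az":0},{"x":0,"y":0,"z":0,"ax":0,"ay":0,"az":0},{"x":0,"y":0,"z":0,"ax":0,"ay":0,"az":0}]' 0.2 && python3 -m handwheel '[{"x":0,"y":0,"z":0,"ax":0,"ay":0,"az":0},{"x":0,"y":0,"z":0,"ax":0,"ay":0,"az":0},{"x":0,"y":0,"z":0,"ax":0,"ay":0,"az":0},{"x":0,"y":0,"z":0,"ax":0,"ay":0,"az":0},{"x":0,"y":0,"z":0,"ax":0,"ay":0,"az":0},{"x":0,"y":0,"z":0,"ax":0,"ay":0,"az":0},{"x":0,"y":0,"z":0,"ax":0,"ay":0,"az":0},{"x":0,"y":0,"z":0,"ax":0,"ay":0,"az":0}]' 0.03
```

```text
clock: 15.0
position: [488.9, -210.6, 71.6]
ee_rot: [1.0, 0.01, 0.002, 0.001]
contact_force: [-0.3, -5.9, 3.4]
gripper_width: 51.3
grasp_force: 2.7
clock: 15.8
position: [489.0, -209.3, 72.2]
ee_rot: [1.0, 0.01, 0.002, 0.0]
contact_force: [-1.4, 2.0, 9.1]
gripper_width: 44.4
grasp_force: 14.3
```

```bash
cat > m.py <<'E'
from h import *
import sys
s=snap("scene",sys.argv[1]+".png");st=arm.read_state()
print(st["clock"],st["position"].round(1),round(st["gripper_width"],1),round(float(st["grasp_force"]),1))
cv2.imwrite("pics/%s_c.png"%sys.argv[1],cv2.resize(s[175:235,245:315],None,fx=9,fy=9,interpolation=cv2.INTER_CUBIC))
# brightness profile along clamp line x offset +12mm (over pad) at z=19
for dx in(-14,14):
    Y=np.arange(-170,-60,3.);g=s.max(2).astype(np.float32)
    pts=np.array([proj("scene",[485.2+dx-0.0165*(y+60),y,19]) for y in Y],np.float32)
    print(dx,dict(zip(Y.astype(int).tolist(),cv2.remap(g,pts[:,0],pts[:,1],1).ravel().astype(int).tolist())))
E
python3 -m handwheel '[{"x":0,"y":0,"z":0,"ax":0,"ay":0,"az":0},{"x":0,"y":0,"z":0,"ax":0,"ay":0,"az":0},{"x":0,"y":0,"z":0,"ax":0,"ay":0,"az":0},{"x":0,"y":0,"z":0,"ax":0,"ay":0,"az":0},{"x":0,"y":0,"z":0,"ax":0,"ay":0,"az":0},{"x":0,"y":0,"z":0,"ax":0,"ay":0,"az":0},{"x":0,"y":0,"z":0,"ax":0,"ay":0,"az":0},{"x":0,"y":0,"z":0,"ax":0,"ay":0,"az":0}]' -0.03 && python3 m.py q1 && python3 -m handwheel '[{"x":0,"y":0,"z":0,"ax":0,"ay":0,"az":0},{"x":0,"y":0,"z":0,"ax":0,"ay":0,"az":0},{"x":0,"y":0,"z":0,"ax":0,"ay":0,"az":0},{"x":0,"y":0,"z":0,"ax":0,"ay":0,"az":0},{"x":0,"y":0,"z":0,"ax":0,"ay":0,"az":0},{"x":0,"y":0,"z":0,"ax":0,"ay":0,"az":0},{"x":0,"y":0,"z":0,"ax":0,"ay":0,"az":0},{"x":0,"y":0,"z":0,"ax":0,"ay":0,"az":0}]' 0.4 && python3 m.py r1
```

```text
clock: 16.6
position: [489.0, -209.1, 72.5]
ee_rot: [1.0, 0.01, 0.002, 0.001]
contact_force: [-2.1, 4.4, 10.7]
gripper_width: 43.4
grasp_force: 60.6
16.65 [ 489.  -209.2   72.4] 43.5 60.6
-14 {-170: 116, -167: 114, -164: 101, -161: 80, -158: 66, -155: 63, -152: 62, -149: 68, -146: 92, -143: 117, -140: 137, -137: 161, -134: 187, -131: 204, -128: 201, -125: 183, -122: 156, -119: 122, -116: 146, -113: 192, -110: 216, -107: 219, -104: 219, -101: 219, -98: 225, -95: 227, -92: 223, -89: 215, -86: 212, -83: 212, -80: 213, -77: 214, -74: 214, -71: 215, -68: 215, -65: 215, -62: 215}
14 {-170: 202, -167: 212, -164: 191, -161: 148, -158: 109, -155: 85, -152: 65, -149: 61, -146: 96, -143: 132, -140: 167, -137: 172, -134: 174, -131: 168, -128: 172, -125: 173, -122: 160, -119: 131, -116: 140, -113: 184, -110: 215, -107: 220, -104: 219, -101: 218, -98: 223, -95: 228, -92: 224, -89: 218, -86: 213, -83: 213, -80: 213, -77: 212, -74: 214, -71: 214, -68: 215, -65: 215, -62: 215}
clock: 17.45
position: [487.6, -209.4, 69.7]
ee_rot: [1.0, 0.01, -0.0, 0.0]
contact_force: [0.6, -4.3, -1.4]
gripper_width: 60.0
grasp_force: 2.3
17.5 [ 487.6 -209.4   69.7] 59.7 2.2
-14 {-170: 119, -167: 108, -164: 87, -161: 68, -158: 57, -155: 54, -152: 60, -149: 75, -146: 100, -143: 119, -140: 137, -137: 160, -134: 183, -131: 195, -128: 190, -125: 175, -122: 146, -119: 112, -116: 143, -113: 190, -110: 216, -107: 219, -104: 219, -101: 220, -98: 225, -95: 227, -92: 223, -89: 215, -86: 212, -83: 213, -80: 213, -77: 214, -74: 214, -71: 215, -68: 215, -65: 215, -62: 216}
14 {-170: 202, -167: 209, -164: 184, -161: 141, -158: 100, -155: 76, -152: 64, -149: 73, -146: 111, -143: 143, -140: 171, -137: 173, -134: 177, -131: 178, -128: 192, -125: 187, -122: 162, -119: 133, -116: 150, -113: 195, -110: 216, -107: 220, -104: 219, -101: 218, -98: 223, -95: 227, -92: 224, -89: 218, -86: 213, -83: 213, -80: 213, -77: 212, -74: 213, -71: 215, -68: 215, -65: 215, -62: 215}
```

View pics/r1_c.png

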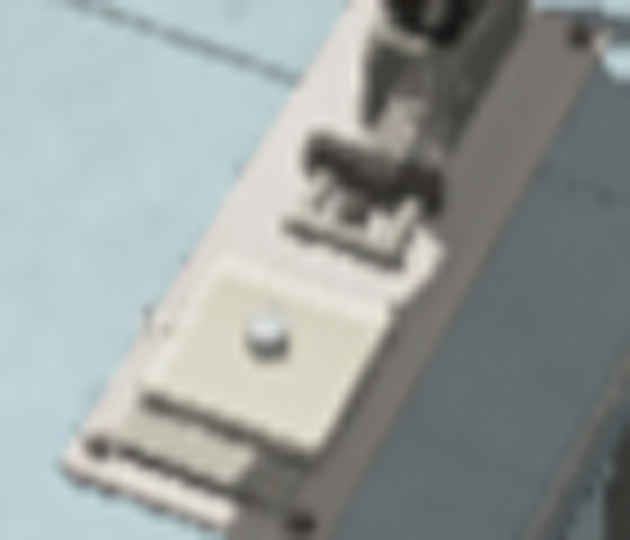

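The picture shows the sled flat and square, gap between pad and sled; the released trigger was still touched at 60 mm opening, so I'll open wider.

```bash
cat > m.py <<'E'
from h import *
import sys
def meas(s):
    g=s.max(2).astype(np.float32);o=[]
    Y=np.arange(-190,-20,.5)
    for name,z,dxs,lo,hi in(("padface",14,(-16,-12,12,16),-140,-60),("head",24,(-20,-16,16,20),-175,-100)):
        for dx in dxs:
            P=np.array([proj("scene",[485.2+dx-0.0165*(y+60),y,z]) for y in Y],np.float32)
            v=cv2.GaussianBlur(cv2.remap(g,P[:,0],P[:,1],cv2.INTER_CUBIC).ravel()[None],(9,1),0).ravel()
            k=(Y>lo)&(Y<hi);w=np.maximum(v[k].min()+25-v[k],0);o.append(round(float((w*Y[k]).sum()/w.sum()),1))
    # knob: triangulated on z=24 plane by bright blob is left out; sled trailing/leading edge
    P=np.array([proj("scene",[485.2+20,y,20]) for y in Y],np.float32)
    v=cv2.remap(g,P[:,0],P[:,1],1).ravel();k=(Y>-50);o.append(("sledfront",float(Y[k][np.argmin(np.gradient(cv2.GaussianBlur(v[None],(9,1),0).ravel())[k])])))
    return o
for f in sys.argv[1:]:
    p="pics/%s.png"%f
    import os
    if not os.path.exists(p): snap("scene",f+".png");st=arm.read_state();print(st["clock"],st["position"].round(1),round(st["gripper_width"],1),round(float(st["grasp_force"]),1),st["contact_force"].round(1))
    print(f,meas(cv2.imread(p)))
E
python3 m.py s5 s6 q1 r1
python3 -m handwheel '[{"x":0,"y":0,"z":0,"ax":0,"ay":0,"az":0},{"x":0,"y":0,"z":0,"ax":0,"ay":0,"az":0},{"x":0,"y":0,"z":0,"ax":0,"ay":0,"az":0},{"x":0,"y":0,"z":0,"ax":0,"ay":0,"az":0},{"x":0,"y":0,"z":0,"ax":0,"ay":0,"az":0},{"x":0,"y":0,"z":0,"ax":0,"ay":0,"az":0},{"x":0,"y":0,"z":0,"ax":0,"ay":0,"az":0},{"x":0,"y":0,"z":0,"ax":0,"ay":0,"az":0}]' 0.7 && python3 m.py r1b && python3 -m handwheel '[{"x":0,"y":0,"z":0,"ax":0,"ay":0,"az":0},{"x":0,"y":0,"z":0,"ax":0,"ay":0,"az":0},{"x":0,"y":0,"z":0,"ax":0,"ay":0,"az":0},{"x":0,"y":0,"z":0,"ax":0,"ay":0,"az":0},{"x":0,"y":0,"z":0,"ax":0,"ay":0,"az":0},{"x":0,"y":0,"z":0,"ax":0,"ay":0,"az":0},{"x":0,"y":0,"z":0,"ax":0,"ay":0,"az":0},{"x":0,"y":0,"z":0,"ax":0,"ay":0,"az":0}]' -0.03 && python3 m.py q2
```

```text
clock: 18.3
position: [487.7, -209.2, 69.9]
ee_rot: [1.0, 0.01, 0.0, -0.0]
contact_force: [-0.1, -0.1, 0.3]
gripper_width: 72.8
grasp_force: 0.0
18.35 [ 487.7 -209.2   69.9] 72.6 0.0 [-0.5 -0.2  0.1]Traceback (most recent call last):
  File "m.py", line 19, in <module>
    print(f,meas(cv2.imread(p)))
            ~~~~^^^^^^^^^^^^^^^
  File "m.py", line 12, in meas
    P=np.array([proj("scene",[485.2+20,y,20]) for y in Y],np.float32)
                ~~~~^^^^^^^^^^^^^^^^^^^^^^^^^
  File "h.py", line 12, in proj
    c=arm.camera_params(name);K=np.array(c["K"])
ValueError: time passes only in moves, steps and waits
Traceback (most recent call last):
  File "m.py", line 19, in <module>
    print(f,meas(cv2.imread(p)))
            ~~~~^^^^^^^^^^^^^^^
  File "m.py", line 12, in meas
    P=np.array([proj("scene",[485.2+20,y,20]) for y in Y],np.float32)
                ~~~~^^^^^^^^^^^^^^^^^^^^^^^^^
  File "h.py", line 12, in proj
    c=arm.camera_params(name);K=np.array(c["K"])
ValueError: time passes only in moves, steps and waits
```

Too many calibration reads; cache them.

```bash
sed -i 's/^def ray/import functools\n_cp=functools.lru_cache(None)(lambda n:arm.camera_params(n))\ndef ray/; s/c=arm.camera_params(name)/c=_cp(name)/' h.py
python3 m.py s5 s6 q1 r1 r1b; python3 -m handwheel '[{"x":0,"y":0,"z":0,"ax":0,"ay":0,"az":0},{"x":0,"y":0,"z":0,"ax":0,"ay":0,"az":0},{"x":0,"y":0,"z":0,"ax":0,"ay":0,"az":0},{"x":0,"y":0,"z":0,"ax":0,"ay":0,"az":0},{"x":0,"y":0,"z":0,"ax":0,"ay":0,"az":0},{"x":0,"y":0,"z":0,"ax":0,"ay":0,"az":0},{"x":0,"y":0,"z":0,"ax":0,"ay":0,"az":0},{"x":0,"y":0,"z":0,"ax":0,"ay":0,"az":0}]' -0.03 && python3 m.py q2
```

```text
s5 [-130.5, -131.0, -130.9, -131.6, -157.7, -156.7, -155.5, -156.9, ('sledfront', -33.5)]
s6 [-130.5, -131.0, -130.9, -131.6, -159.9, -156.6, -155.5, -156.7, ('sledfront', -33.5)]
q1 [-122.0, -122.6, -122.7, -122.4, -149.4, -150.0, -146.3, -147.0, ('sledfront', -33.5)]
r1 [-123.1, -122.8, -122.2, -122.6, -151.9, -151.2, -147.7, -148.4, ('sledfront', -33.5)]
r1b [-123.1, -122.7, -122.2, -122.6, -150.5, -149.4, -147.8, -148.4, ('sledfront', -33.5)]
clock: 19.15
position: [488.5, -209.2, 71.8]
ee_rot: [1.0, 0.01, 0.001, 0.001]
contact_force: [-2.1, 4.4, 9.7]
gripper_width: 43.5
grasp_force: 62.0
19.2 [ 488.5 -209.2   71.8] 43.2 62.0 [-2.5  3.9 10.2]
q2 [-113.5, -132.2, -138.5, -114.0, -140.9, -138.7, -138.8, -139.0, ('sledfront', -33.5)]
```

```bash
python3 -m handwheel '[{"x":0,"y":0,"z":0,"ax":0,"ay":0,"az":0},{"x":0,"y":0,"z":0,"ax":0,"ay":0,"az":0},{"x":0,"y":0,"z":0,"ax":0,"ay":0,"az":0},{"x":0,"y":0,"z":0,"ax":0,"ay":0,"az":0},{"x":0,"y":0,"z":0,"ax":0,"ay":0,"az":0},{"x":0,"y":0,"z":0,"ax":0,"ay":0,"az":0},{"x":0,"y":0,"z":0,"ax":0,"ay":0,"az":0},{"x":0,"y":0,"z":0,"ax":0,"ay":0,"az":0}]' 0.7 && python3 m.py r2 && python3 -m handwheel '[{"x":0,"y":0,"z":0,"ax":0,"ay":0,"az":0},{"x":0,"y":0,"z":0,"ax":0,"ay":0,"az":0},{"x":0,"y":0,"z":0,"ax":0,"ay":0,"az":0},{"x":0,"y":0,"z":0,"ax":0,"ay":0,"az":0},{"x":0,"y":0,"z":0,"ax":0,"ay":0,"az":0},{"x":0,"y":0,"z":0,"ax":0,"ay":0,"az":0},{"x":0,"y":0,"z":0,"ax":0,"ay":0,"az":0},{"x":0,"y":0,"z":0,"ax":0,"ay":0,"az":0}]' -0.03 && python3 m.py q3 && python3 -m handwheel '[{"x":0,"y":0,"z":0,"ax":0,"ay":0,"az":0},{"x":0,"y":0,"z":0,"ax":0,"ay":0,"az":0},{"x":0,"y":0,"z":0,"ax":0,"ay":0,"az":0},{"x":0,"y":0,"z":0,"ax":0,"ay":0,"az":0},{"x":0,"y":0,"z":0,"ax":0,"ay":0,"az":0},{"x":0,"y":0,"z":0,"ax":0,"ay":0,"az":0},{"x":0,"y":0,"z":0,"ax":0,"ay":0,"az":0},{"x":0,"y":0,"z":0,"ax":0,"ay":0,"az":0}]' 0.7 && python3 -m handwheel '[{"x":0,"y":0,"z":0,"ax":0,"ay":0,"az":0},{"x":0,"y":0,"z":0,"ax":0,"ay":0,"az":0},{"x":0,"y":0,"z":0,"ax":0,"ay":0,"az":0},{"x":0,"y":0,"z":0,"ax":0,"ay":0,"az":0},{"x":0,"y":0,"z":0,"ax":0,"ay":0,"az":0},{"x":0,"y":0,"z":0,"ax":0,"ay":0,"az":0},{"x":0,"y":0,"z":0,"ax":0,"ay":0,"az":0},{"x":0,"y":0,"z":0,"ax":0,"ay":0,"az":0}]' -0.03 && python3 m.py q4
```

```text
clock: 20.0
position: [487.7, -209.1, 69.8]
ee_rot: [1.0, 0.01, -0.0, -0.0]
contact_force: [0.3, 0.0, -0.7]
gripper_width: 72.6
grasp_force: 0.0
20.05 [ 487.7 -209.2   69.8] 72.8 0.0 [-0.1 -1.   0.3]
r2 [-115.5, -120.6, -136.9, -114.9, -140.5, -143.0, -140.4, -141.1, ('sledfront', -33.5)]
clock: 20.85
position: [488.5, -209.2, 71.8]
ee_rot: [1.0, 0.01, 0.001, 0.001]
contact_force: [-2.6, 4.3, 10.3]
gripper_width: 43.5
grasp_force: 62.0
20.9 [ 488.5 -209.2   71.8] 43.4 62.0 [-3.2  3.4 10.8]
q3 [-138.2, -137.4, -136.4, -138.2, -132.6, -130.3, -130.7, -131.5, ('sledfront', -33.5)]
clock: 21.7
position: [487.7, -209.2, 69.8]
ee_rot: [1.0, 0.01, -0.0, -0.0]
contact_force: [0.5, 0.3, 0.5]
gripper_width: 72.5
grasp_force: 0.0
clock: 22.5
position: [488.5, -209.2, 71.8]
ee_rot: [1.0, 0.01, 0.001, 0.001]
contact_force: [-2.6, 4.2, 9.1]
gripper_width: 43.3
grasp_force: 62.2
22.55 [ 488.5 -209.2   71.8] 43.3 62.2 [-3.5  4.2 10.4]
q4 [-131.3, -130.3, -129.9, -131.4, -122.9, -122.5, -122.6, -123.9, ('sledfront', -33.5)]
```

```bash
python3 -m handwheel '[{"x":0,"y":0,"z":0,"ax":0,"ay":0,"az":0},{"x":0,"y":0,"z":0,"ax":0,"ay":0,"az":0},{"x":0,"y":0,"z":0,"ax":0,"ay":0,"az":0},{"x":0,"y":0,"z":0,"ax":0,"ay":0,"az":0},{"x":0,"y":0,"z":0,"ax":0,"ay":0,"az":0},{"x":0,"y":0,"z":0,"ax":0,"ay":0,"az":0},{"x":0,"y":0,"z":0,"ax":0,"ay":0,"az":0},{"x":0,"y":0,"z":0,"ax":0,"ay":0,"az":0}]' 0.7 && python3 -m handwheel '[{"x":0,"y":0,"z":0,"ax":0,"ay":0,"az":0},{"x":0,"y":0,"z":0,"ax":0,"ay":0,"az":0},{"x":0,"y":0,"z":0,"ax":0,"ay":0,"az":0},{"x":0,"y":0,"z":0,"ax":0,"ay":0,"az":0},{"x":0,"y":0,"z":0,"ax":0,"ay":0,"az":0},{"x":0,"y":0,"z":0,"ax":0,"ay":0,"az":0},{"x":0,"y":0,"z":0,"ax":0,"ay":0,"az":0},{"x":0,"y":0,"z":0,"ax":0,"ay":0,"az":0}]' -0.03 && python3 m.py q5
python3 - <<'E'
from h import *
# knob bright blob shift, s6 -> q5
for f in("s6","q4","q5"):
    im=cv2.imread("pics/%s.png"%f);u,v=proj("scene",[485.5,-64,28]);u,v=int(u),int(v)
    g=im[v-8:v+9,u-8:u+9].astype(float);w=np.clip(g[...,0]-g[...,2]+0,0,None);w[w<w.max()*.4]=0
    yy,xx=np.mgrid[v-8:v+9,u-8:u+9];c=((w*xx).sum()/w.sum(),(w*yy).sum()/w.sum())
    print(f,c,onz("scene",*c,30).round(1))
E
```

```text
clock: 23.35
position: [487.7, -209.2, 69.8]
ee_rot: [1.0, 0.01, -0.0, -0.0]
contact_force: [-0.5, 0.0, 0.1]
gripper_width: 72.7
grasp_force: 0.0
clock: 24.15
position: [488.5, -209.2, 71.9]
ee_rot: [1.0, 0.01, 0.001, 0.001]
contact_force: [-3.5, 4.3, 11.6]
gripper_width: 43.4
grasp_force: 61.4
24.2 [ 488.5 -209.2   71.9] 43.5 61.4 [-3.1  4.2 10. ]
q5 [-124.5, -122.8, -122.0, -123.1, -117.9, -115.3, -114.6, -115.7, ('sledfront', -30.0)]
s6 (np.float64(273.00822222222223), np.float64(211.62977777777778)) [487.7 -62.5  30. ]
q4 (np.float64(273.18319253001334), np.float64(211.37683414851045)) [487.6 -63.6  30. ]
q5 (np.float64(273.1104436229205), np.float64(211.65134011090572)) [487.4 -62.6  30. ]
```

```bash
python3 - <<'E'
from h import *
Y=np.arange(-110,-10,2.)
for dx in(-18,18):
  for f in("s6","q4","q5"):
    g=cv2.imread("pics/%s.png"%f).max(2).astype(np.float32)
    P=np.array([proj("scene",[485.2+dx-0.0165*(y+60),y,20]) for y in Y],np.float32)
    v=cv2.remap(g,P[:,0],P[:,1],1).ravel().astype(int);print(dx,f,v[:16],v[30:])
for f in("s6","q4","q5"):   # knob profile
    g=cv2.imread("pics/%s.png"%f);g=(g[...,0].astype(np.float32)-g[...,2])
    Y=np.arange(-80,-40,2.)
    P=np.array([proj("scene",[485.2,y,30]) for y in Y],np.float32);print(f,cv2.remap(g,P[:,0],P[:,1],1).ravel().astype(int))
E
```

```text
-18 s6 [214 214 214 214 215 218 222 224 226 223 218 213 209 207 208 209] [213 213 214 214 215 215 205 182 157 126 115 138 166 183 191 189 188 186
 176 153]
-18 q4 [178 176 180 185 185 188 196 207 213 215 214 213 212 212 212 213] [216 216 217 217 217 218 211 191 165 131 109 105 106 112 114 109 105 105
  99  93]
-18 q5 [152 160 173 175 177 180 187 190 192 201 211 215 214 214 213 212] [216 216 216 216 217 217 217 218 218 214 196 165 137 122 114 108 105 105
  99  93]
18 s6 [217 217 217 216 216 218 221 224 225 225 220 215 211 208 208 208] [213 214 214 214 214 214 212 197 172 141 113 111 139 164 180 189 189 189
 187 169]
18 q4 [200 206 211 213 211 211 212 215 219 223 222 219 216 213 213 213] [216 216 216 217 217 218 217 202 177 147 119 118 146 169 184 193 193 193
 190 173]
18 q5 [125 156 182 195 209 211 210 208 207 210 217 221 222 222 219 215] [216 216 216 216 216 216 216 217 217 210 191 175 169 173 184 191 192 192
 190 172]
s6 [19 17 12  8  3  0  0  0  1  1  1  2  7 13 17 19 19 19 19 19]
q4 [19 18 16 11  6  1  0  0  0  0  0  0  5 10 14 17 18 18 17 17]
q5 [18 18 18 18 18 16 10  5  1  0  0  0  0  1  2  4 10 15 18 18]
```

Sled has been pushed ~6.5 mm to (about) the jaw, pad about to load. Next squeeze, full.

```bash
python3 -m handwheel '[{"x":0,"y":0,"z":0,"ax":0,"ay":0,"az":0},{"x":0,"y":0,"z":0,"ax":0,"ay":0,"az":0},{"x":0,"y":0,"z":0,"ax":0,"ay":0,"az":0},{"x":0,"y":0,"z":0,"ax":0,"ay":0,"az":0},{"x":0,"y":0,"z":0,"ax":0,"ay":0,"az":0},{"x":0,"y":0,"z":0,"ax":0,"ay":0,"az":0},{"x":0,"y":0,"z":0,"ax":0,"ay":0,"az":0},{"x":0,"y":0,"z":0,"ax":0,"ay":0,"az":0}]' 0.7 && python3 m.py r5 && python3 -m handwheel '[{"x":0,"y":0,"z":0,"ax":0,"ay":0,"az":0},{"x":0,"y":0,"z":0,"ax":0,"ay":0,"az":0},{"x":0,"y":0,"z":0,"ax":0,"ay":0,"az":0},{"x":0,"y":0,"z":0,"ax":0,"ay":0,"az":0},{"x":0,"y":0,"z":0,"ax":0,"ay":0,"az":0},{"x":0,"y":0,"z":0,"ax":0,"ay":0,"az":0},{"x":0,"y":0,"z":0,"ax":0,"ay":0,"az":0},{"x":0,"y":0,"z":0,"ax":0,"ay":0,"az":0}]' -0.03 && python3 m.py q6
cat > k.py <<'E'
from h import *
import sys
def patch(f,c):
    g=cv2.imread("pics/%s.png"%f);g=(g[...,0].astype(np.float32)-g[...,2])   # knob is bluish-neutral, sled cream
    Y=np.arange(-85,-35,.5);X=np.arange(474,497,.5)
    P=np.array([[proj("scene",[x,y,30]) for x in X] for y in Y],np.float32)
    return cv2.remap(g,P[...,0],P[...,1],cv2.INTER_CUBIC)
a=[patch(f,0) for f in sys.argv[1:]]
T=a[0][20:80]
for f,b in zip(sys.argv[1:],a):
    r=cv2.matchTemplate(np.pad(b,((0,0),(4,4)),mode="edge"),T,cv2.TM_CCOEFF_NORMED);l=cv2.minMaxLoc(r);print(f,"dx,dy mm",(l[3][0]-4)*.5,(l[3][1]-20)*.5,round(l[1],3))
E
python3 k.py s6 q4 q5 r5 q6
```

```text
clock: 25.0
position: [487.7, -209.2, 69.8]
ee_rot: [1.0, 0.01, -0.0, -0.0]
contact_force: [-0.1, 0.3, -0.4]
gripper_width: 72.7
grasp_force: 0.0
25.05 [ 487.7 -209.2   69.8] 72.7 0.0 [ 0.4 -0.4 -0.2]
r5 [-125.5, -124.4, -122.7, -124.6, -117.6, -116.7, -116.3, -116.9, ('sledfront', -30.0)]
clock: 25.85
position: [488.5, -209.2, 72.1]
ee_rot: [1.0, 0.01, 0.001, 0.001]
contact_force: [-2.6, 4.1, 11.4]
gripper_width: 43.3
grasp_force: 60.3
25.9 [ 488.5 -209.2   72.1] 43.3 60.3 [-3.7  5.  11.9]
q6 [-117.3, -116.3, -115.4, -117.7, -109.0, -108.8, -109.0, -109.8, ('sledfront', -30.0)]
s6 dx,dy mm 0.0 0.0 1.0
q4 dx,dy mm 0.0 1.0 0.989
q5 dx,dy mm 0.0 6.5 0.988
r5 dx,dy mm 0.0 6.5 0.988
q6 dx,dy mm 0.0 6.5 0.99
```

Sled stopped at 6.5 mm (against the jaw) since before q5; this held squeeze puts the pad at about 8–10.5 mm. Last check picture.

```bash
python3 - <<'E'
from h import *
a=cv2.imread("pics/q6.png")[130:240,240:330];cv2.imwrite("pics/f.png",cv2.resize(a,None,fx=5.4,fy=5.4,interpolation=cv2.INTER_CUBIC))
E
```

```text
(no output)
```

View pics/f.png

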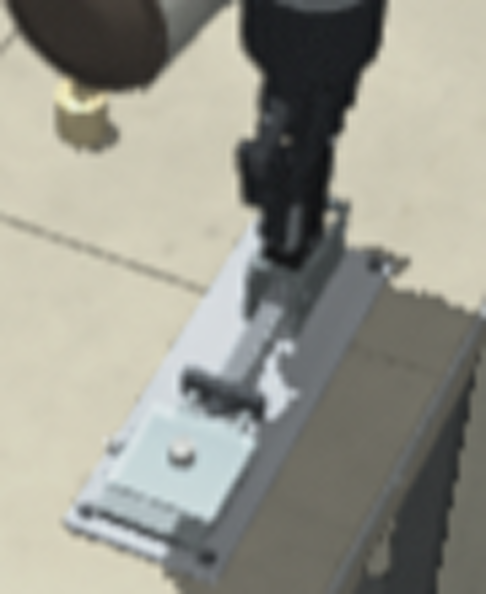

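The sled (knob at crop (180,452)) is flat, square and against the jaw. The head, at (225,395), is close behind it with part of the pad gap left, and the squeeze is held.

```bash
python3 -c "
from bench import arm
print(arm.job_done())"
```

```text
the job is handed in; nothing more can be done
None
```

I handed the job in at about 26 s on the robot's clock. The sled sits flat and square against the fixed jaw, hook out sideways, with the pad pushed in by my camera estimate 8 to 10.5 mm and the sixth squeeze of the trigger still held.

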